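Lock the pickle press

TASK

Lock the pickle press on the table: take the loose wooden keeper by its fin, use it to push the white spring board down into the press at the open end of the rails, feeling gently for the ledges, then slide it under the two lips until it meets the end stops, and let go so that it holds the board down. The rails are set at a different height each time, so do not force anything, and do not disturb the other things on the table.

Things in the scene. Friction and masses are not known exactly. Their poses are not given: they have to be found in the camera images.
- press: Pickle press fixed to the table: steel tub 168 (x) x 116 (y) x 46 mm high, two aluminium rails in it, a white spring board between them. Origin: centre of the tub's underside; +x is the way the keeper slides home, z up. The rails (ledges, lips, stops in one piece) are clamped at an unknown, unmeasured height: ledge tops stand 44 to 68 mm above the table; find them by touch.
- press_open (a point): Point on the table under the middle of the press's open end, at x = -36 mm in the press's frame: the keeper goes in centred above it. No lips here. Rubber ledges run along both sides, from 30 to 44 mm off the middle line, x = -73 to +61 mm; they give 1 mm per 10 N. Side walls outside them, 88 mm apart, rise 8 mm above the ledges. Keeper and press must never bear on each other with more than 40 N in all.
- press_home (a point): Point on the table at x = +32 mm in the press's frame: the keeper's middle is above it when home, its front edge at the two end stops (8 mm high, on the ledges, faces at x = +62 mm). From x = 0 to +62 mm a lip overhangs each ledge: underside 11.5 mm and top 19.5 mm above the ledge, 58 mm free between the lips. At home the board pushes the keeper up against the lips.
- keeper_grip (a point): Loose brown wooden keeper, 105 to 210 g: plate 60 (x) x 80 (y) x 8 mm with an upright fin on its middle, 14 mm thick (x), 32 mm wide (y), 40 mm tall; starts flat on the table, fin up; same when turned half round. Point: half-way up the fin, 28 mm above the underside. Pinch the fin across its 14 mm, fingers just over the plate. Home: its x along the press's x, either way round.
- plunger (a joint): How far the white spring board is pushed down (m): 0 = fully up, its flat top then 84 mm above the table; limit 0.046. The board is 138 mm long (x), 50 mm wide, centred in the press, and moves straight down. Its spring pushes up with 4 N at 0 plus 0.2 N per mm (12 N at 40 mm). Held down 12 to 37 mm once the keeper is home.
- timer: Bystander, loose: small white kitchen timer, 26x70x64 mm. Origin: centre of its underside. Leave it where it is.
- spice_a: Bystander, loose: small spice jar with a red cap, 45 mm across, 108 mm high. Origin: centre of its underside. Leave it where it is.
- tea_mug: Bystander, loose: white mug, 83 mm across, 86 mm high. Origin: centre of its underside. Leave it where it is.
- marker_black: Bystander, loose: felt marker lying down, 128 mm long, 17 mm thick. Origin: centre of its underside. Leave it where it is.
- tape_roll: Bystander, loose: paper tape roll lying flat, 101 mm across, 18 mm high. Origin: centre of its underside. Leave it where it is.
- flour_bowl: Bystander, loose: lacquered bowl, 166 mm across, 58 mm high. Origin: centre of its underside. Leave it where it is.
Not all that is in view belongs to the job. Leave any yellow look-alike of the part that bears keeper_grip alone.

How it is judged (in metres and radians):
On the way:
1. the keeper is in the open end of the press and has pushed the spring board down at least 8 mm (value of joint plunger above 0.008 m and x of keeper_grip in the frame of press between -0.06 and -0.025 m and y of keeper_grip in the frame of press between -0.01 and 0.01 m), for 0.1 s.
At the end, for the whole second after the job is handed in: The keeper lies level under both lips, square to the press, within 6 mm of the end stops, at rest and released, and the board is held down at least 8 mm by it (x of keeper_grip in the frame of press between 0.026 and 0.036 m and y of keeper_grip in the frame of press between -0.007 and 0.007 m and value of joint plunger above 0.008 m and angle between the x axis of keeper_grip and the x axis of press, either way round below 0.12 rad and angle between keeper_grip's own z axis and vertical below 0.08 rad and linear speed of keeper below 0.02 m/s and contact force between keeper and the fingers below 0.1 N); the robot touches nothing.
It fails at once if keeper and press are forced together with more than 40 N (contact force between keeper and press above 40 N).
It fails at once if the arm or fingers push directly on the press with more than 40 N (contact force between any of the arm, the fingers and press above 40 N).
It fails at once if a bystander is moved more than 30 mm or tipped (distance of any of timer, spice_a, tea_mug, marker_black, tape_roll, flour_bowl from where it was at the start of the episode above 0.03 m or angle between any of timer, spice_a, tea_mug, tape_roll, flour_bowl's own z axis and vertical above 0.4 rad).
It also fails if it takes over 45 s, if anything falls off the work surface, if the arm or the gripper's body presses on something with over 40 N, if the wrist force passes 120 N, or if a joint passes its speed limit or range.

ROBOT

A 7-joint arm with a two-finger parallel gripper is mounted at the origin on the work surface; the furniture and walls round the work are solid. World frame = base frame: x ahead of the robot, y to its left, z up, the work surface at z = 0. Lengths are in mm, angles in rad, forces in N, time in s.
With the tool pointing down it reaches from about 400 to 850 mm from the base axis. Payload 4.5 kg.
Tool frame: the origin (TCP) lies midway between the tips of the shut fingers; the grasp point (between the pads) lies 19 mm behind it (r.grasp_offset is the distance from the TCP to the grasp point, in mm); z points along the fingers, y is the line along which they close (so a half turn about z gives the same grasp; the last joint's range is limited). The gripper opens to 88 mm and grips with 3 to 60 N. Pads are 18 mm wide; open, the fingers measure 123 mm over their backs; the gripper's body (75 mm by 187 mm) begins 45 mm behind the grasp point.
Start: joints at [-1.268, 0.689, -0.195, 1.565, 0.157, 0.902, -0.215], TCP at [165.963, 602.586, 238.743] pointing down, gripper open.
Joint ranges: [-3.01, 3.01], [-0.46, 2.08], [-1.47, 1.51], [0.13, 2.56], [-1, 4.14], [0.04, 2.09], [-2.66, 2.66]. Speed limits (rad/s): [2.57, 2.57, 3.14, 3.14, 3.14, 3.14, 3.14].

INTERFACE

Orientations are given as [roll, pitch, yaw] about the fixed x, y, z axes, in that order (R = Rz(yaw) Ry(pitch) Rx(roll)).
In Python, from plant import r gives the robot as it stands. The module is installed in compiled form; this text tells all that it offers.
- The arm moves only by the shell command python3 -m creep 'ROWS'. ROWS is JSON, a list of rows, each an object of numbers: "claw": the closure, from 0 (fully open) to 1 (shut); "x", "y", "z": the shift along the tool's x, y, z in mm; "wx", "wy", "wz": the turn, a rotation vector about the tool's x, y, z in degrees. In form: [{"claw": .., "x": .., "y": .., "z": .., "wx": .., "wy": .., "wz": ..}, ...]. A call has 1 to 20 rows; each row shifts and turns the commanded pose from where the row before left it, along the tool's axes as they then stand; what a row does not reach is not made up. A row lasts 1/10 s, in which the tool goes at most 50 mm and 8.59 degrees, less where a joint would pass 70% of its speed; a pose out of reach is approached as far as the arm can. A call with a gripper value outside its range is refused whole. The fingers move at their own pace and stop on an object; the grip force is fixed at half the most. Time passes only in rows, so rows that do not move let the fingers close. It gives the time, the measured TCP pose, the force, the opening and the grip force at its end, in the units of the state.
- r.sense(): the state, without advancing time (a new reading comes with each control period).
- r.read_camera(name): name is "side" or "top" or "wrist"; returns a dict with "image" (420x560x3 uint8, red, green, blue), "fovy" (degrees; the focal length in pixels is half the picture's height over the tangent of half this angle, whatever the lens; pixels are square), "cx", "cy" (the principal point, pixels), "k1" (the pictures are not rectified: a ray, as slopes to the right and down, at radius r is drawn at 1 + k1 r^2 times it, then the intrinsics apply), "R" (3x3) and "t" (3): a world point X has camera coordinates R X + t. Camera axes: x right, y down, z forward; pixel columns grow to the right and rows downward; lengths in mm; the calibration is good to about 2 mm. A picture is of the moment at which its call begins. There is no depth.
- r.job_done(): hands the job in; it is judged then, once.
The state is a dict: "clock": time; "joint_pos": joint angles; "joint_velocities": joint speeds; "effort": joint torques, N m; "position": TCP position; "ee_rot": TCP orientation; "force": force on the tool from outside, world axes, zero at the start; "ft_torque": the same for the moment, N m; "finger_gap": finger opening in mm; "gripper_force": force on a finger pad.
Only numpy, scipy, OpenCV 4.12 (cv2) and the standard library are available. Lean on these libraries where they do the work, as an engineer would, in place of code of your own. Each camera call takes 0.05 s, during which the arm holds its last target. There are 200 camera calls.

## Working session

There is one attempt and no reset: what is moved stays moved. The work goes in short steps, Python scripts to look and compute and a shell command to move; the robot and the scene stay as the last step left them, time stands still between calls to the robot, and variables do not carry over. Pictures are saved under pics/ and viewed, at most 10 in all, crops included, and the job is handed in when it is done.

```bash
mkdir -p pics; cat > h.py <<'E'
import numpy as np, cv2, json
from plant import r
def snap(n,f):
    c=r.read_camera(n); cv2.imwrite('pics/'+f,cv2.cvtColor(np.array(c['image'],np.uint8),cv2.COLOR_RGB2BGR))
    np.savez('pics/'+f+'.npz',**c); return c
def load(f): return dict(np.load('pics/'+f+'.npz'))
def intr(c):
    f=210/np.tan(np.radians(float(c['fovy']))/2)
    return np.array([[f,0,float(c['cx'])],[0,f,float(c['cy'])],[0,0,1]]),np.array([float(c['k1']),0,0,0,0])
def px2w(c,uv,z):
    K,d=intr(c); p=cv2.undistortPointsIter(np.array(uv,float).reshape(-1,1,2),K,d,None,None,(3,50,1e-9)).reshape(-1,2)
    R=np.array(c['R']);C=-R.T@np.array(c['t']).ravel()
    D=np.c_[p,np.ones(len(p))]@R
    return C+D*((z-C[2])/D[:,2])[:,None]
def w2px(c,X):
    K,d=intr(c); return cv2.projectPoints(np.array(X,float).reshape(-1,3),cv2.Rodrigues(np.array(c['R']))[0],np.array(c['t'],float).reshape(3,1),K,d)[0].reshape(-1,2)
E
python3 - <<'E'
from h import *
for n in('top','side','wrist'): snap(n,n+'0.png')
s=r.sense(); print(s['clock'],s['position'],s['ee_rot'],s['force'],r.grasp_offset)
E
```

```text
0.15 [165.89594137 602.11170315 238.13341039] [-3.14027551e+00  9.41954287e-05  2.87285830e+00] [-0.32723801 -0.05829517 -0.58359348] 18.700000000000003
```

View pics/top0.png

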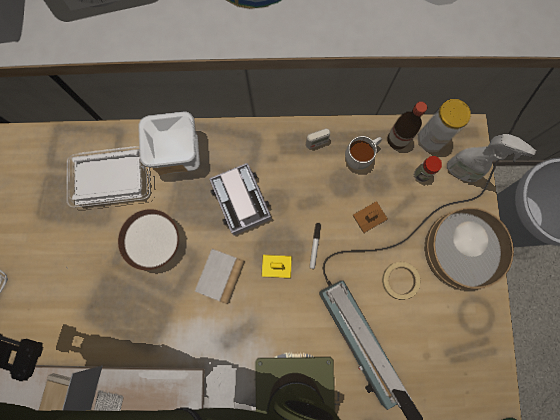

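View pics/side0.png

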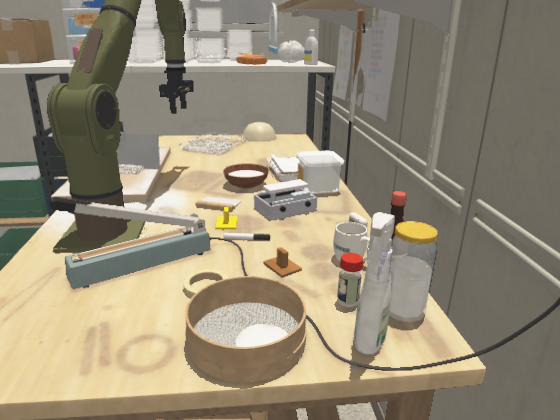

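The top view shows the brown keeper near (370,216), the press near (240,198) and the yellow look-alike near (277,266). I'll zoom in on the first two.

```bash
python3 - <<'E'
from h import *
im=cv2.imread('pics/top0.png')
a=cv2.resize(im[155:245,200:290],None,fx=6,fy=6,interpolation=cv2.INTER_CUBIC)
b=cv2.resize(im[190:240,345:395],None,fx=5,fy=5,interpolation=cv2.INTER_CUBIC)
o=np.zeros((540,800,3),np.uint8);o[:540,:540]=a;o[:250,545:795]=b;cv2.imwrite('pics/crop0.png',o)
c=load('top0.png')
print(px2w(c,[[370,216],[240,198]],8))
E
```

```text
[[ 478.2718595  -224.47729688    8.        ]
 [ 536.65129163  142.01975925    8.        ]]
```

View pics/crop0.png

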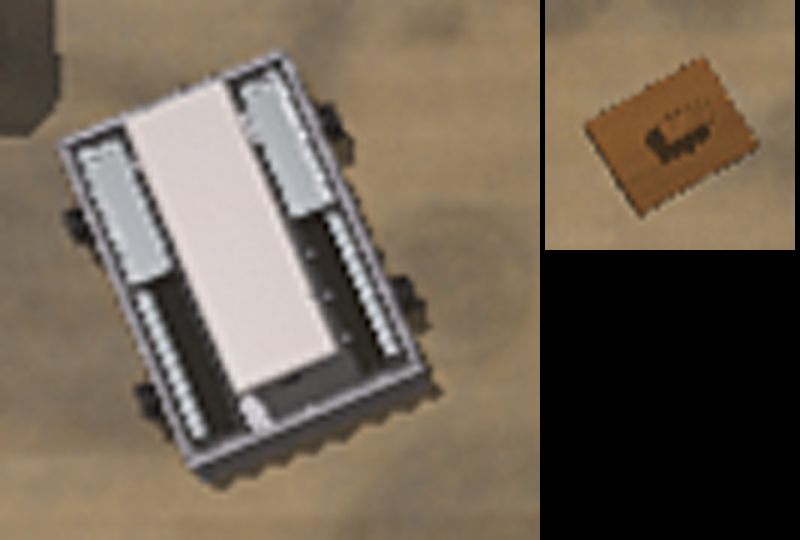

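The lips (grey pads) are at the upper-left end of the press, so its +x runs up and slightly left in the image. The keeper's corners are clear.

```bash
python3 - <<'E'
from h import *
c=load('top0.png')
def go(cr,s,o,z):
    u=(np.array(cr,float)+.5)/s-.5+np.array(o); W=px2w(c,u,z)[:,:2]
    print(W.round(1).tolist(),'c',W.mean(0).round(1)); 
    for i in range(4):
        e=W[(i+1)%4]-W[i]; print('edge',np.linalg.norm(e).round(1),np.degrees(np.arctan2(e[1],e[0])).round(1))
print('press TL TR BR BL');go([(62,140),(287,52),(422,365),(195,462)],6,(200,155),46)
print('keeper');go([(40,128),(158,57),(215,145),(97,215)],5,(345,190),8)
s=r.sense();print(s['joint_pos'],np.degrees(s['ee_rot']))
E
```

```text
press TL TR BR BL
[[586.5, 222.2], [627.3, 117.8], [477.6, 56.4], [434.9, 159.1]] c [531.6 138.9]
edge 112.0 -68.7
edge 161.8 -157.7
edge 111.3 112.6
edge 164.3 22.6
keeper
[[481.4, -175.4], [521.3, -244.8], [469.9, -273.8], [431.4, -204.8]] c [ 476.  -224.7]
edge 80.0 -60.1
edge 59.0 -150.5
edge 79.1 119.2
edge 58.0 30.4
[-1.26818788  0.68975201 -0.1945426   1.5660518   0.15730556  0.90249986
 -0.21509996] [-1.79924533e+02  5.39700052e-03  1.64602656e+02]
```

```bash
cat >> h.py <<'E'
from scipy.spatial.transform import Rotation as Ro
def delta(p,yaw=None):
    s=r.sense();R=Ro.from_euler('xyz',s['ee_rot']);d=R.as_matrix().T@(np.array(p)-s['position'])
    print('tool delta',d.round(1))
    if yaw is not None: print('rotvec deg',np.degrees((R.inv()*Ro.from_euler('xyz',[np.pi,0,np.radians(yaw)])).as_rotvec()).round(2))
E
python3 -m creep '[{"wz":7.5},{"wz":7.5},{"wz":7.5},{"wz":7.5},{"wz":7.5},{"wz":7.4},{}]'
python3 - <<'E'
from h import *
delta([470,330,240],119.8);delta([476,-225,200])
E
```

```text
tool delta [-365.4 -181.6   -1.6]
rotvec deg [-7.00e-02  3.00e-02  4.48e+01]
tool delta [-518.6 -715.    39.1]schema error: expected keys claw, x, y, z, wx, wy, wz
```

```bash

python3 -m creep '[{"claw":0,"x":0,"y":0,"z":0,"wx":0,"wy":0,"wz":7.5},{"claw":0,"x":0,"y":0,"z":0,"wx":0,"wy":0,"wz":7.5},{"claw":0,"x":0,"y":0,"z":0,"wx":0,"wy":0,"wz":7.5},{"claw":0,"x":0,"y":0,"z":0,"wx":0,"wy":0,"wz":7.5},{"claw":0,"x":0,"y":0,"z":0,"wx":0,"wy":0,"wz":7.5},{"claw":0,"x":0,"y":0,"z":0,"wx":0,"wy":0,"wz":7.4},{"claw":0,"x":0,"y":0,"z":0,"wx":0,"wy":0,"wz":0}]'
python3 - <<'E'
from h import *
delta([470,330,240],119.8)
E
```

```text
clock: 0.85
position: [165.7, 602.4, 238.4]
ee_rot: [-3.141, 0.001, 2.089]
force: [0.2, -0.7, -0.2]
finger_gap: 87.8
gripper_force: 0.0
tool delta [-387.3  129.4   -1.3]
rotvec deg [-0.01  0.05 -0.11]
```

```bash

python3 -m creep '[{"claw":0,"x":-30,"y":10,"z":0,"wx":0,"wy":0,"wz":0},{"claw":0,"x":-30,"y":10,"z":0,"wx":0,"wy":0,"wz":0},{"claw":0,"x":-30,"y":10,"z":0,"wx":0,"wy":0,"wz":0},{"claw":0,"x":-30,"y":10,"z":0,"wx":0,"wy":0,"wz":0},{"claw":0,"x":-30,"y":10,"z":0,"wx":0,"wy":0,"wz":0},{"claw":0,"x":-30,"y":10,"z":0,"wx":0,"wy":0,"wz":0},{"claw":0,"x":-30,"y":10,"z":0,"wx":0,"wy":0,"wz":0},{"claw":0,"x":-30,"y":10,"z":0,"wx":0,"wy":0,"wz":0},{"claw":0,"x":-30,"y":10,"z":0,"wx":0,"wy":0,"wz":0},{"claw":0,"x":-30,"y":10,"z":0,"wx":0,"wy":0,"wz":0},{"claw":0,"x":-30,"y":10,"z":0,"wx":0,"wy":0,"wz":0},{"claw":0,"x":-30,"y":10,"z":0,"wx":0,"wy":0,"wz":0},{"claw":0,"x":-27,"y":9,"z":0,"wx":0,"wy":0,"wz":0},{"claw":0,"x":0,"y":0,"z":0,"wx":0,"wy":0,"wz":0}]'
python3 - <<'E'
from h import *
delta([476,-225,180],119.8)
E
```

```text
clock: 2.25
position: [473.6, 325.8, 238.6]
ee_rot: [3.141, 0.003, 2.085]
force: [0.3, 0.2, 1.0]
finger_gap: 88.3
gripper_force: 0.0
tool delta [-480.7 -268.6   60.1]
rotvec deg [ 0.05  0.2  -0.37]
```

```bash

python3 -m creep '[{"claw":0,"x":-30,"y":-17,"z":0,"wx":0,"wy":0,"wz":0},{"claw":0,"x":-30,"y":-17,"z":0,"wx":0,"wy":0,"wz":0},{"claw":0,"x":-30,"y":-17,"z":0,"wx":0,"wy":0,"wz":0},{"claw":0,"x":-30,"y":-17,"z":0,"wx":0,"wy":0,"wz":0},{"claw":0,"x":-30,"y":-17,"z":0,"wx":0,"wy":0,"wz":0},{"claw":0,"x":-30,"y":-17,"z":0,"wx":0,"wy":0,"wz":0},{"claw":0,"x":-30,"y":-17,"z":0,"wx":0,"wy":0,"wz":0},{"claw":0,"x":-30,"y":-17,"z":0,"wx":0,"wy":0,"wz":0},{"claw":0,"x":-30,"y":-17,"z":0,"wx":0,"wy":0,"wz":0},{"claw":0,"x":-30,"y":-17,"z":0,"wx":0,"wy":0,"wz":0},{"claw":0,"x":-30,"y":-17,"z":10,"wx":0,"wy":0,"wz":0},{"claw":0,"x":-30,"y":-17,"z":10,"wx":0,"wy":0,"wz":0},{"claw":0,"x":-30,"y":-17,"z":10,"wx":0,"wy":0,"wz":0},{"claw":0,"x":-30,"y":-17,"z":10,"wx":0,"wy":0,"wz":0},{"claw":0,"x":-30,"y":-17,"z":10,"wx":0,"wy":0,"wz":0},{"claw":0,"x":-30,"y":-14,"z":10,"wx":0,"wy":0,"wz":0},{"claw":0,"x":0,"y":0,"z":0,"wx":0,"wy":0,"wz":0},{"claw":0,"x":0,"y":0,"z":0,"wx":0,"wy":0,"wz":0}]'
python3 - <<'E'
from h import *
delta([476,-225,180],119.8)
c=snap('wrist','wrist1.png'); K=w2px(c,[[476,-225,8]]);print(K)
E
```

```text
clock: 4.05
position: [473.9, -219.4, 178.4]
ee_rot: [3.141, -0.001, 2.09]
force: [-0.2, 0.3, 0.1]
finger_gap: 88.1
gripper_force: 0.0
tool delta [-5.9 -1.  -1.6]
rotvec deg [ 0.01 -0.07 -0.03]
[[275.65075694 191.14763157]]
```

View pics/wrist1.png

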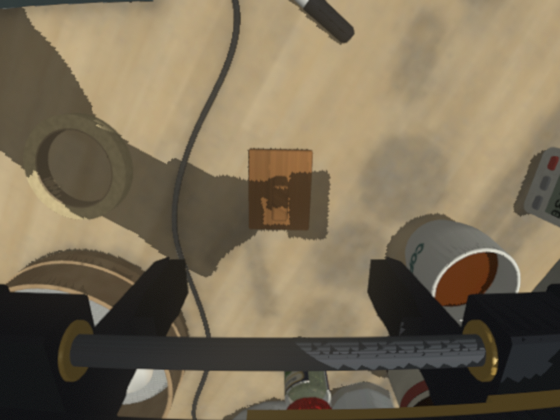

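```bash
python3 - <<'E'
from h import *
c=load('wrist1.png')
W=px2w(c,[[248,149],[313,149],[313,231],[248,231]],8);print(W.round(1),W.mean(0))
t=load('top0.png'); m=px2w(t,[[361,147]],86);print('mug',m, px2w(c,[[463,275]],86))
ax=np.array([np.cos(np.radians(29.8)),np.sin(np.radians(29.8))]);d=m[0,:2]-W.mean(0)[:2];print('along y',d@ax,'perp',d@[-ax[1],ax[0]])
print('timer', px2w(t,[[319,139]],64))
g=W.mean(0);delta([g[0],g[1],28-18.7],119.8)
E
```

```text
[[ 434.  -202.6    8. ]
 [ 485.9 -173.     8. ]
 [ 528.5 -242.3    8. ]
 [ 472.4 -274.3    8. ]] [ 480.22750689 -223.04601773    8.        ]
mug [[ 655.33555716 -194.86520237   86.        ]] [[ 631.03794909 -191.53797589   86.        ]]
along y 165.95784807064848 perp -62.56980333037465
timer [[688.74957658 -83.33043276  64.        ]]
tool delta [ -7.3   2.7 169.4]
rotvec deg [ 0.05 -0.07  0.06]
```

```bash

python3 -m creep '[{"claw":0,"x":-3,"y":1,"z":25,"wx":0,"wy":0,"wz":0},{"claw":0,"x":-3,"y":1,"z":25,"wx":0,"wy":0,"wz":0},{"claw":0,"x":0,"y":0,"z":25,"wx":0,"wy":0,"wz":0},{"claw":0,"x":0,"y":0,"z":25,"wx":0,"wy":0,"wz":0},{"claw":0,"x":0,"y":0,"z":25,"wx":0,"wy":0,"wz":0},{"claw":0,"x":0,"y":0,"z":20,"wx":0,"wy":0,"wz":0},{"claw":0,"x":0,"y":0,"z":15,"wx":0,"wy":0,"wz":0},{"claw":0,"x":0,"y":0,"z":7,"wx":0,"wy":0,"wz":0},{"claw":0,"x":0,"y":0,"z":0,"wx":0,"wy":0,"wz":0},{"claw":0,"x":0,"y":0,"z":0,"wx":0,"wy":0,"wz":0}]'
python3 - <<'E'
from h import *
snap('wrist','wrist2.png')
E
```

```text
clock: 5.1
position: [479.2, -223.9, 12.3]
ee_rot: [3.141, 0.001, 2.09]
force: [0.5, 0.5, 0.3]
finger_gap: 88.0
gripper_force: 0.0
```

View pics/wrist2.png

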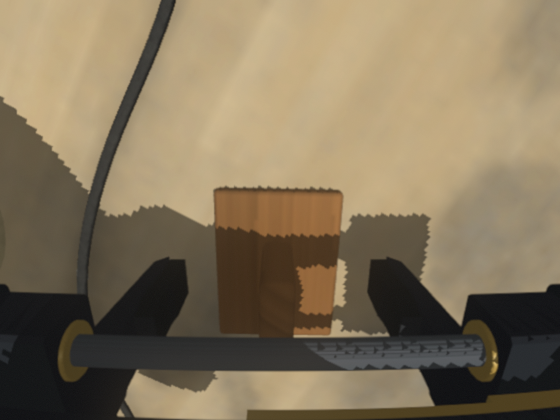

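The keeper lies between the fingers (plate 215–342, fin about 280). I'll close on it.

```bash

python3 -m creep '[{"claw":1,"x":0,"y":0,"z":0,"wx":0,"wy":0,"wz":0},{"claw":1,"x":0,"y":0,"z":0,"wx":0,"wy":0,"wz":0},{"claw":1,"x":0,"y":0,"z":0,"wx":0,"wy":0,"wz":0},{"claw":1,"x":0,"y":0,"z":0,"wx":0,"wy":0,"wz":0},{"claw":1,"x":0,"y":0,"z":0,"wx":0,"wy":0,"wz":0},{"claw":1,"x":0,"y":0,"z":0,"wx":0,"wy":0,"wz":0},{"claw":1,"x":0,"y":0,"z":0,"wx":0,"wy":0,"wz":0},{"claw":1,"x":0,"y":0,"z":0,"wx":0,"wy":0,"wz":0},{"claw":1,"x":0,"y":0,"z":0,"wx":0,"wy":0,"wz":0},{"claw":1,"x":0,"y":0,"z":0,"wx":0,"wy":0,"wz":0}]'
```

```text
clock: 6.15
position: [478.6, -224.1, 11.6]
ee_rot: [3.142, -0.0, 2.089]
force: [0.6, 0.1, -0.3]
finger_gap: 13.8
gripper_force: 29.9
```

```bash

python3 -m creep '[{"claw":1,"x":0,"y":0,"z":-10,"wx":0,"wy":0,"wz":0},{"claw":1,"x":0,"y":0,"z":-20,"wx":0,"wy":0,"wz":0},{"claw":1,"x":0,"y":0,"z":-30,"wx":0,"wy":0,"wz":0},{"claw":1,"x":0,"y":0,"z":-30,"wx":0,"wy":0,"wz":0},{"claw":1,"x":0,"y":0,"z":-30,"wx":0,"wy":0,"wz":2.5},{"claw":1,"x":0,"y":0,"z":-15,"wx":0,"wy":0,"wz":2.5},{"claw":1,"x":0,"y":0,"z":0,"wx":0,"wy":0,"wz":2.7},{"claw":1,"x":0,"y":0,"z":0,"wx":0,"wy":0,"wz":0},{"claw":1,"x":0,"y":0,"z":0,"wx":0,"wy":0,"wz":0}]'
python3 - <<'E'
from h import *
delta([498,125.5,146],112)
c=snap('wrist','wrist3.png')
E
```

```text
clock: 7.05
position: [478.2, -223.9, 146.8]
ee_rot: [-3.141, -0.0, 1.956]
force: [-0.3, -0.4, -1.5]
finger_gap: 13.7
gripper_force: 29.9
tool delta [316.4 149.6   0.9]
rotvec deg [-0.03 -0.02  0.07]
```

View pics/wrist3.png

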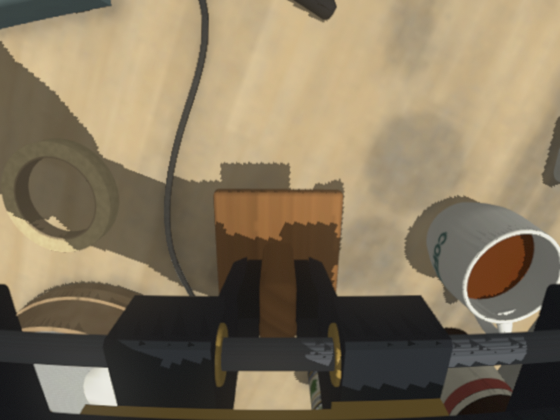

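```bash
python3 - <<'E'
from h import *
c=load('wrist3.png');s=r.sense();R=Ro.from_euler('xyz',s['ee_rot']).as_matrix()
W=px2w(c,[[216,190],[343,190]],s['position'][2]-3.6);print(((W-s['position'])@R).round(1))
c=load('wrist2.png');K=np.array([478.9,-224,12.]);W=px2w(c,[[215,188.5],[342,188.5]],8)
R=Ro.from_euler('xyz',[np.pi,0,2.09]).as_matrix();print(((W-K)@R).round(1))
E
```

```text
[[ 41.5 -27.    3.7]
 [ 41.4  30.5   3.6]]
[[ 42.  -27.3   4. ]
 [ 41.9  30.3   4. ]]
```

The keeper is held square: its far edge is at row 190, columns 216–343. Next I'll carry it over the open end.

```bash

python3 -m creep '[{"claw":1,"x":15,"y":7,"z":0,"wx":0,"wy":0,"wz":0},{"claw":1,"x":27,"y":13,"z":0,"wx":0,"wy":0,"wz":0},{"claw":1,"x":27,"y":13,"z":0,"wx":0,"wy":0,"wz":0},{"claw":1,"x":27,"y":13,"z":0,"wx":0,"wy":0,"wz":0},{"claw":1,"x":27,"y":13,"z":0,"wx":0,"wy":0,"wz":0},{"claw":1,"x":27,"y":13,"z":0,"wx":0,"wy":0,"wz":0},{"claw":1,"x":27,"y":13,"z":0,"wx":0,"wy":0,"wz":0},{"claw":1,"x":27,"y":13,"z":0,"wx":0,"wy":0,"wz":0},{"claw":1,"x":27,"y":13,"z":0,"wx":0,"wy":0,"wz":0},{"claw":1,"x":27,"y":13,"z":0,"wx":0,"wy":0,"wz":0},{"claw":1,"x":27,"y":13,"z":0,"wx":0,"wy":0,"wz":0},{"claw":1,"x":20,"y":8,"z":0,"wx":0,"wy":0,"wz":0},{"claw":1,"x":11,"y":5,"z":0,"wx":0,"wy":0,"wz":0},{"claw":1,"x":0,"y":0,"z":0,"wx":0,"wy":0,"wz":0},{"claw":1,"x":0,"y":0,"z":0,"wx":0,"wy":0,"wz":0}]'
python3 - <<'E'
from h import *
delta([498,125.5,146],112)
c=snap('wrist','wrist4.png')
d=cv2.imread('pics/wrist4.png'); t=snap('top','top4.png')
b=cv2.imread('pics/top4.png')[150:250,195:295]
o=np.zeros((600,800,3),np.uint8);o[:420,:560]=d;o[:240,560:]=cv2.resize(b,(240,240),interpolation=cv2.INTER_CUBIC);cv2.imwrite('pics/w4.png',o)
E
```

```text
clock: 8.6
position: [499.1, 123.7, 146.5]
ee_rot: [-3.14, 0.001, 1.954]
force: [0.1, -0.1, -2.6]
finger_gap: 13.7
gripper_force: 29.9
tool delta [ 2.1 -0.4  0.5]
rotvec deg [-0.07  0.05 -0.05]
```

View pics/w4.png

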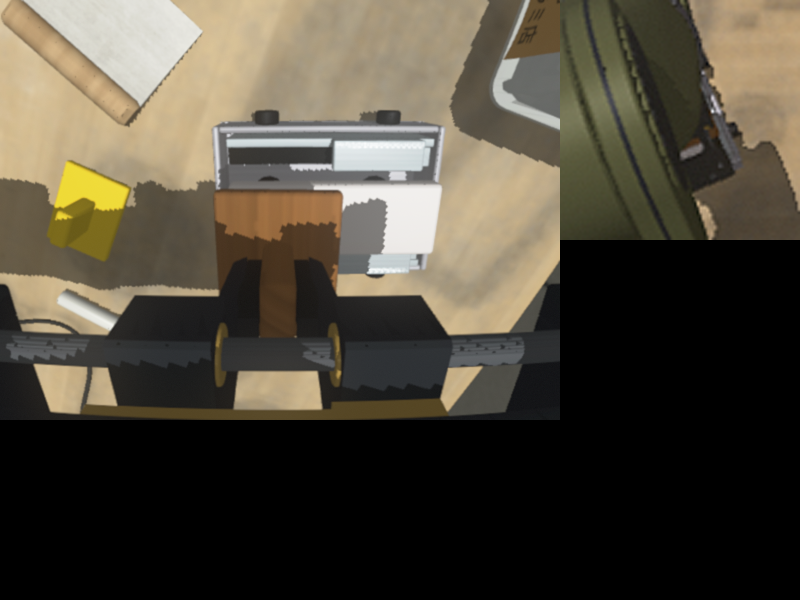

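```bash
python3 - <<'E'
from h import *
c=load('wrist4.png');s=r.sense();p=s['position'];R=Ro.from_euler('xyz',s['ee_rot']).as_matrix()
def T(uv,z): W=px2w(c,uv,z); t=((W-p)@R).round(1);print(z,t.tolist(), 'ang', np.degrees(np.arctan2(W[1,1]-W[0,1],W[1,0]-W[0,0])).round(1), W.round(1)[:,:2].tolist())
T([[216,190],[343,190]],p[2]-3.6)
T([[215,128],[443,127]],46)
T([[440,184],[435,253]],84)
P=np.array([531.6,138.9]);print((np.r_[P,146.5]-p)@R)
E
```

```text
143.03019698384202 [[42.2, -26.9, 3.6], [42.3, 30.4, 3.5]] ang 21.9 [[458.6, 152.2], [511.7, 173.6]]
46 [[60.6, -43.2, 100.6], [62.4, 119.2, 100.5]] ang 22.5 [[436.5, 163.1], [586.6, 225.2]]
84 [[30.1, 104.1, 62.5], [-18.3, 108.3, 62.5]] ang -63.3 [[584.7, 189.7], [606.6, 146.2]]
[ 2.68783854 35.88949837  0.0944236 ]
```

Measured against the picture (tub far corners (215,128) and (443,127), board end (440,184)–(435,253)), the keeper sits about 2.5 mm short in y and 0.5° off. I'll correct that and go down to just above the board.

```bash
cat > chk.py <<'E'
import sys
from plant import r
s=r.sense();f=s['force'];b=float(sys.argv[1])
print(round(s['clock'],2),s['position'].round(1) if hasattr(s['position'],'round') else s['position'],[round(float(v),1) for v in f],[round(float(v),2) for v in s['ft_torque']])
sys.exit(1 if max(abs(f[0]),abs(f[1]),f[2])>b else 0)
E
python3 -m creep '[{"claw":1,"x":2.5,"y":0,"z":5,"wx":0,"wy":0,"wz":-0.5},{"claw":1,"x":0,"y":0,"z":15,"wx":0,"wy":0,"wz":0},{"claw":1,"x":0,"y":0,"z":15,"wx":0,"wy":0,"wz":0},{"claw":1,"x":0,"y":0,"z":8,"wx":0,"wy":0,"wz":0},{"claw":1,"x":0,"y":0,"z":3,"wx":0,"wy":0,"wz":0},{"claw":1,"x":0,"y":0,"z":0,"wx":0,"wy":0,"wz":0},{"claw":1,"x":0,"y":0,"z":0,"wx":0,"wy":0,"wz":0}]' >/dev/null; python3 chk.py 10
```

```text
9.4 [498.7 127.4 101.1] [0.1, -0.8, -1.2] [-0.06, 0.03, 0.03]
```

```bash

python3 -m creep '[{"claw":1,"x":0,"y":0,"z":2,"wx":0,"wy":0,"wz":0},{"claw":1,"x":0,"y":0,"z":2,"wx":0,"wy":0,"wz":0},{"claw":1,"x":0,"y":0,"z":2,"wx":0,"wy":0,"wz":0},{"claw":1,"x":0,"y":0,"z":2,"wx":0,"wy":0,"wz":0},{"claw":1,"x":0,"y":0,"z":0,"wx":0,"wy":0,"wz":0}]' >/dev/null; python3 chk.py 10 &&
python3 -m creep '[{"claw":1,"x":0,"y":0,"z":2,"wx":0,"wy":0,"wz":0},{"claw":1,"x":0,"y":0,"z":2,"wx":0,"wy":0,"wz":0},{"claw":1,"x":0,"y":0,"z":0,"wx":0,"wy":0,"wz":0}]' >/dev/null; python3 chk.py 10 &&
python3 -m creep '[{"claw":1,"x":0,"y":0,"z":2,"wx":0,"wy":0,"wz":0},{"claw":1,"x":0,"y":0,"z":2,"wx":0,"wy":0,"wz":0},{"claw":1,"x":0,"y":0,"z":0,"wx":0,"wy":0,"wz":0}]' >/dev/null; python3 chk.py 10
```

```text
9.9 [498.6 127.5  92.7] [0.2, 1.3, 1.4] [-0.07, 0.05, 0.02]
10.2 [498.6 127.5  88.6] [0.3, -0.4, 2.8] [-0.03, 0.04, -0.01]
10.5 [498.6 127.5  84.6] [0.3, 0.2, 4.1] [-0.03, 0.03, 0.02]
```

```bash

python3 -m creep '[{"claw":1,"x":0,"y":0,"z":1.5,"wx":0,"wy":0,"wz":0},{"claw":1,"x":0,"y":0,"z":0,"wx":0,"wy":0,"wz":0}]' >/dev/null; python3 chk.py 10 &&
python3 -m creep '[{"claw":1,"x":0,"y":0,"z":1.5,"wx":0,"wy":0,"wz":0},{"claw":1,"x":0,"y":0,"z":0,"wx":0,"wy":0,"wz":0}]' >/dev/null && python3 chk.py 10 &&
python3 -m creep '[{"claw":1,"x":0,"y":0,"z":1.5,"wx":0,"wy":0,"wz":0},{"claw":1,"x":0,"y":0,"z":0,"wx":0,"wy":0,"wz":0}]' >/dev/null && python3 chk.py 10 &&
python3 -m creep '[{"claw":1,"x":0,"y":0,"z":1.5,"wx":0,"wy":0,"wz":0},{"claw":1,"x":0,"y":0,"z":0,"wx":0,"wy":0,"wz":0}]' >/dev/null && python3 chk.py 10 &&
python3 -m creep '[{"claw":1,"x":0,"y":0,"z":1.5,"wx":0,"wy":0,"wz":0},{"claw":1,"x":0,"y":0,"z":0,"wx":0,"wy":0,"wz":0}]' >/dev/null && python3 chk.py 10 &&
python3 -m creep '[{"claw":1,"x":0,"y":0,"z":1.5,"wx":0,"wy":0,"wz":0},{"claw":1,"x":0,"y":0,"z":0,"wx":0,"wy":0,"wz":0}]' >/dev/null && python3 chk.py 10 &&
python3 -m creep '[{"claw":1,"x":0,"y":0,"z":1.5,"wx":0,"wy":0,"wz":0},{"claw":1,"x":0,"y":0,"z":0,"wx":0,"wy":0,"wz":0}]' >/dev/null && python3 chk.py 10 &&
python3 -m creep '[{"claw":1,"x":0,"y":0,"z":1.5,"wx":0,"wy":0,"wz":0},{"claw":1,"x":0,"y":0,"z":0,"wx":0,"wy":0,"wz":0}]' >/dev/null && python3 chk.py 10
```

```text
10.7 [498.6 127.5  83.1] [0.9, 0.1, 3.9] [-0.03, -0.02, 0.05]
10.9 [498.6 127.5  81.7] [0.6, 0.9, 3.9] [0.03, -0.01, 0.05]
11.1 [498.6 127.5  80.1] [0.0, 1.3, 4.3] [0.05, -0.05, 0.02]
11.3 [498.6 127.5  78.6] [1.0, 0.5, 5.7] [0.02, -0.1, 0.02]
11.5 [498.6 127.5  77.1] [0.8, 1.2, 4.9] [-0.02, -0.11, -0.04]
11.7 [498.6 127.5  75.7] [1.4, 1.0, 6.2] [0.1, -0.13, 0.06]
11.9 [498.6 127.5  74.2] [0.4, 1.5, 5.3] [0.12, -0.16, -0.02]
12.1 [498.6 127.5  72.8] [0.1, 0.7, 5.0] [0.04, -0.13, -0.0]
```

```bash

python3 -m creep '[{"claw":1,"x":0,"y":0,"z":1.5,"wx":0,"wy":0,"wz":0},{"claw":1,"x":0,"y":0,"z":0,"wx":0,"wy":0,"wz":0}]' >/dev/null; python3 chk.py 10 &&
python3 -m creep '[{"claw":1,"x":0,"y":0,"z":1.5,"wx":0,"wy":0,"wz":0},{"claw":1,"x":0,"y":0,"z":0,"wx":0,"wy":0,"wz":0}]' >/dev/null && python3 chk.py 10 &&
python3 -m creep '[{"claw":1,"x":0,"y":0,"z":1.5,"wx":0,"wy":0,"wz":0},{"claw":1,"x":0,"y":0,"z":0,"wx":0,"wy":0,"wz":0}]' >/dev/null && python3 chk.py 10 &&
python3 -m creep '[{"claw":1,"x":0,"y":0,"z":1.5,"wx":0,"wy":0,"wz":0},{"claw":1,"x":0,"y":0,"z":0,"wx":0,"wy":0,"wz":0}]' >/dev/null && python3 chk.py 10 &&
python3 -m creep '[{"claw":1,"x":0,"y":0,"z":1.5,"wx":0,"wy":0,"wz":0},{"claw":1,"x":0,"y":0,"z":0,"wx":0,"wy":0,"wz":0}]' >/dev/null && python3 chk.py 10 &&
python3 -m creep '[{"claw":1,"x":0,"y":0,"z":1.5,"wx":0,"wy":0,"wz":0},{"claw":1,"x":0,"y":0,"z":0,"wx":0,"wy":0,"wz":0}]' >/dev/null && python3 chk.py 11 &&
python3 -m creep '[{"claw":1,"x":0,"y":0,"z":1.5,"wx":0,"wy":0,"wz":0},{"claw":1,"x":0,"y":0,"z":0,"wx":0,"wy":0,"wz":0}]' >/dev/null && python3 chk.py 11 &&
python3 -m creep '[{"claw":1,"x":0,"y":0,"z":1.5,"wx":0,"wy":0,"wz":0},{"claw":1,"x":0,"y":0,"z":0,"wx":0,"wy":0,"wz":0}]' >/dev/null && python3 chk.py 11
```

```text
12.3 [498.6 127.5  71.3] [1.0, -0.4, 6.4] [0.07, -0.07, 0.02]
12.5 [498.6 127.5  69.8] [1.6, -0.2, 5.3] [0.09, -0.03, 0.0]
12.7 [498.6 127.5  68.4] [1.1, -0.1, 6.8] [0.08, -0.07, -0.03]
12.9 [498.6 127.5  66.9] [0.8, 0.7, 7.0] [-0.02, -0.01, -0.01]
13.1 [498.6 127.5  65.4] [0.2, 0.9, 6.3] [0.03, -0.1, 0.01]
13.3 [498.6 127.5  63.9] [0.7, 1.0, 8.2] [-0.0, -0.02, -0.02]
13.5 [498.6 127.5  62.5] [0.4, 0.4, 7.8] [0.03, -0.06, -0.04]
13.7 [498.6 127.5  61. ] [-0.1, 0.7, 7.2] [0.01, -0.03, 0.05]
```

```bash

python3 -m creep '[{"claw":1,"x":0,"y":0,"z":1,"wx":0,"wy":0,"wz":0},{"claw":1,"x":0,"y":0,"z":0,"wx":0,"wy":0,"wz":0}]' >/dev/null; python3 chk.py 11 &&
python3 -m creep '[{"claw":1,"x":0,"y":0,"z":1,"wx":0,"wy":0,"wz":0},{"claw":1,"x":0,"y":0,"z":0,"wx":0,"wy":0,"wz":0}]' >/dev/null && python3 chk.py 11 &&
python3 -m creep '[{"claw":1,"x":0,"y":0,"z":1,"wx":0,"wy":0,"wz":0},{"claw":1,"x":0,"y":0,"z":0,"wx":0,"wy":0,"wz":0}]' >/dev/null && python3 chk.py 11 &&
python3 -m creep '[{"claw":1,"x":0,"y":0,"z":1,"wx":0,"wy":0,"wz":0},{"claw":1,"x":0,"y":0,"z":0,"wx":0,"wy":0,"wz":0}]' >/dev/null && python3 chk.py 11 &&
python3 -m creep '[{"claw":1,"x":0,"y":0,"z":1,"wx":0,"wy":0,"wz":0},{"claw":1,"x":0,"y":0,"z":0,"wx":0,"wy":0,"wz":0}]' >/dev/null && python3 chk.py 11 &&
python3 -m creep '[{"claw":1,"x":0,"y":0,"z":1,"wx":0,"wy":0,"wz":0},{"claw":1,"x":0,"y":0,"z":0,"wx":0,"wy":0,"wz":0}]' >/dev/null && python3 chk.py 11
```

```text
13.9 [498.6 127.5  60. ] [-0.3, 0.6, 8.4] [0.0, -0.03, -0.02]
14.1 [498.6 127.5  59.1] [0.9, 0.7, 9.1] [0.06, -0.05, 0.02]
14.3 [498.6 127.4  58.1] [0.9, 0.1, 8.8] [0.0, 0.04, 0.03]
14.5 [498.6 127.4  57.1] [0.8, 0.3, 9.6] [0.02, -0.02, 0.01]
14.7 [498.6 127.5  56.3] [0.4, 0.4, 11.6] [0.05, 0.09, -0.01]
```

```bash

python3 -m creep '[{"claw":1,"x":0,"y":0,"z":0.7,"wx":0,"wy":0,"wz":0},{"claw":1,"x":0,"y":0,"z":0,"wx":0,"wy":0,"wz":0}]' >/dev/null; python3 chk.py 16 &&
python3 -m creep '[{"claw":1,"x":0,"y":0,"z":0.7,"wx":0,"wy":0,"wz":0},{"claw":1,"x":0,"y":0,"z":0,"wx":0,"wy":0,"wz":0}]' >/dev/null && python3 chk.py 16
```

```text
14.9 [498.6 127.5  56. ] [-0.5, -0.3, 15.1] [0.09, 0.28, 0.02]
15.1 [498.5 127.4  55.6] [-1.4, 1.2, 17.8] [-0.01, 0.33, 0.01]
```

Ledge contact came at TCP z of about 57, so the ledge tops are about 45 mm up. I'll back off 3.3 mm and slide.

```bash

python3 -m creep '[{"claw":1,"x":0,"y":0,"z":-1.7,"wx":0,"wy":0,"wz":0},{"claw":1,"x":0,"y":0,"z":-1.6,"wx":0,"wy":0,"wz":0},{"claw":1,"x":0,"y":0,"z":0,"wx":0,"wy":0,"wz":0}]' >/dev/null; python3 chk.py 12 &&
python3 -m creep '[{"claw":1,"x":0,"y":2,"z":0,"wx":0,"wy":0,"wz":0},{"claw":1,"x":0,"y":2,"z":0,"wx":0,"wy":0,"wz":0},{"claw":1,"x":0,"y":0,"z":0,"wx":0,"wy":0,"wz":0}]' >/dev/null && python3 chk.py 12 &&
python3 -m creep '[{"claw":1,"x":0,"y":2,"z":0,"wx":0,"wy":0,"wz":0},{"claw":1,"x":0,"y":1,"z":0,"wx":0,"wy":0,"wz":0},{"claw":1,"x":0,"y":0,"z":0,"wx":0,"wy":0,"wz":0}]' >/dev/null && python3 chk.py 12 &&
python3 -m creep '[{"claw":1,"x":0,"y":2,"z":0,"wx":0,"wy":0,"wz":0},{"claw":1,"x":0,"y":1,"z":0,"wx":0,"wy":0,"wz":0},{"claw":1,"x":0,"y":0,"z":0,"wx":0,"wy":0,"wz":0}]' >/dev/null && python3 chk.py 12 &&
python3 -m creep '[{"claw":1,"x":0,"y":2,"z":0,"wx":0,"wy":0,"wz":0},{"claw":1,"x":0,"y":2,"z":0,"wx":0,"wy":0,"wz":0},{"claw":1,"x":0,"y":0,"z":0,"wx":0,"wy":0,"wz":0}]' >/dev/null && python3 chk.py 12 &&
python3 -m creep '[{"claw":1,"x":0,"y":2,"z":0,"wx":0,"wy":0,"wz":0},{"claw":1,"x":0,"y":2,"z":0,"wx":0,"wy":0,"wz":0},{"claw":1,"x":0,"y":0,"z":0,"wx":0,"wy":0,"wz":0}]' >/dev/null && python3 chk.py 12; python3 -c "
from h import *;delta([498,125.5,58],112.5)"
```

```text
15.4 [498.6 127.5  58.3] [0.5, 0.6, 8.4] [-0.0, -0.04, 0.05]
15.7 [498.7 127.5  57.4] [-4.4, -0.2, 9.7] [-0.32, 0.81, 0.08]
16.0 [499.8 128.   57.1] [-6.2, -2.8, 8.9] [-0.55, 1.26, 0.02]
16.3 [502.6 129.1  57.1] [-7.3, -2.6, 9.2] [-0.49, 1.29, -0.05]
16.6 [506.5 130.6  57.1] [-6.5, -2.7, 9.3] [-0.5, 1.18, -0.0]
16.9 [510.2 132.1  57.1] [-7.2, -2.3, 9.4] [-0.5, 1.2, -0.01]
tool delta [ -1.5 -13.8  -0.7]
rotvec deg [-0.6  -0.02 -0.04]
```

Board friction gives a steady drag of about 7 N and lets the tool sag 1 mm. I'll raise it a little and continue.

```bash

python3 -m creep '[{"claw":1,"x":0,"y":2,"z":-1,"wx":0,"wy":0,"wz":0},{"claw":1,"x":0,"y":2,"z":0,"wx":0,"wy":0,"wz":0},{"claw":1,"x":0,"y":0,"z":0,"wx":0,"wy":0,"wz":0}]' >/dev/null; python3 chk.py 12 &&
python3 -m creep '[{"claw":1,"x":0,"y":2,"z":0,"wx":0,"wy":0,"wz":0},{"claw":1,"x":0,"y":2,"z":0,"wx":0,"wy":0,"wz":0},{"claw":1,"x":0,"y":0,"z":0,"wx":0,"wy":0,"wz":0}]' >/dev/null && python3 chk.py 12 &&
python3 -m creep '[{"claw":1,"x":0,"y":2,"z":0,"wx":0,"wy":0,"wz":0},{"claw":1,"x":0,"y":2,"z":0,"wx":0,"wy":0,"wz":0},{"claw":1,"x":0,"y":0,"z":0,"wx":0,"wy":0,"wz":0}]' >/dev/null && python3 chk.py 12 &&
python3 -m creep '[{"claw":1,"x":0,"y":2,"z":0,"wx":0,"wy":0,"wz":0},{"claw":1,"x":0,"y":2,"z":0,"wx":0,"wy":0,"wz":0},{"claw":1,"x":0,"y":0,"z":0,"wx":0,"wy":0,"wz":0}]' >/dev/null && python3 chk.py 12 &&
python3 -m creep '[{"claw":1,"x":0,"y":2,"z":0,"wx":0,"wy":0,"wz":0},{"claw":1,"x":0,"y":2,"z":0,"wx":0,"wy":0,"wz":0},{"claw":1,"x":0,"y":0,"z":0,"wx":0,"wy":0,"wz":0}]' >/dev/null && python3 chk.py 12 &&
python3 -m creep '[{"claw":1,"x":0,"y":2,"z":0,"wx":0,"wy":0,"wz":0},{"claw":1,"x":0,"y":2,"z":0,"wx":0,"wy":0,"wz":0},{"claw":1,"x":0,"y":0,"z":0,"wx":0,"wy":0,"wz":0}]' >/dev/null && python3 chk.py 12; python3 -c "
from h import *;delta([498,125.5,58],112.5)"
```

```text
17.2 [514.  133.7  58.1] [-6.4, -2.1, 9.6] [-0.57, 1.16, -0.02]
17.5 [517.7 135.3  58.1] [-6.5, -3.3, 8.8] [-0.52, 1.17, 0.0]
17.8 [521.5 136.8  58.1] [-6.4, -2.7, 8.5] [-0.48, 1.25, 0.01]
18.1 [525.2 138.3  58.1] [-6.5, -3.6, 9.0] [-0.5, 1.15, 0.04]
18.4 [528.9 139.8  58.1] [-5.9, -2.2, 7.8] [-0.52, 1.24, 0.05]
18.7 [532.6 141.4  58.1] [-6.1, -2.6, 8.1] [-0.56, 1.26, -0.06]
tool delta [ -1.4 -38.1   0.5]
rotvec deg [-0.57 -0.02 -0.03]
```

```bash

python3 -m creep '[{"claw":1,"x":0,"y":2,"z":0,"wx":0,"wy":0,"wz":0},{"claw":1,"x":0,"y":2,"z":0,"wx":0,"wy":0,"wz":0},{"claw":1,"x":0,"y":0,"z":0,"wx":0,"wy":0,"wz":0}]' >/dev/null; python3 chk.py 12 &&
python3 -m creep '[{"claw":1,"x":0,"y":2,"z":0,"wx":0,"wy":0,"wz":0},{"claw":1,"x":0,"y":2,"z":0,"wx":0,"wy":0,"wz":0},{"claw":1,"x":0,"y":0,"z":0,"wx":0,"wy":0,"wz":0}]' >/dev/null && python3 chk.py 12 &&
python3 -m creep '[{"claw":1,"x":0,"y":2,"z":0,"wx":0,"wy":0,"wz":0},{"claw":1,"x":0,"y":2,"z":0,"wx":0,"wy":0,"wz":0},{"claw":1,"x":0,"y":0,"z":0,"wx":0,"wy":0,"wz":0}]' >/dev/null && python3 chk.py 12 &&
python3 -m creep '[{"claw":1,"x":0,"y":2,"z":0,"wx":0,"wy":0,"wz":0},{"claw":1,"x":0,"y":2,"z":0,"wx":0,"wy":0,"wz":0},{"claw":1,"x":0,"y":0,"z":0,"wx":0,"wy":0,"wz":0}]' >/dev/null && python3 chk.py 12 &&
python3 -m creep '[{"claw":1,"x":0,"y":2,"z":0,"wx":0,"wy":0,"wz":0},{"claw":1,"x":0,"y":2,"z":0,"wx":0,"wy":0,"wz":0},{"claw":1,"x":0,"y":0,"z":0,"wx":0,"wy":0,"wz":0}]' >/dev/null && python3 chk.py 12 &&
python3 -m creep '[{"claw":1,"x":0,"y":2,"z":0,"wx":0,"wy":0,"wz":0},{"claw":1,"x":0,"y":2,"z":0,"wx":0,"wy":0,"wz":0},{"claw":1,"x":0,"y":0,"z":0,"wx":0,"wy":0,"wz":0}]' >/dev/null && python3 chk.py 12; python3 -c "
from h import *;delta([498,125.5,58],112.5)"
```

```text
19.0 [536.4 142.9  58.1] [-5.9, -2.5, 8.0] [-0.52, 1.2, -0.03]
19.3 [540.1 144.4  58. ] [-6.1, -2.3, 7.5] [-0.46, 1.18, -0.03]
19.6 [543.8 146.   58.1] [-6.2, -2.8, 8.7] [-0.56, 1.23, -0.02]
19.9 [547.5 147.5  58. ] [-6.5, -2.3, 9.2] [-0.54, 1.17, -0.01]
20.2 [551.2 149.   58. ] [-7.1, -3.0, 8.1] [-0.51, 1.21, -0.02]
20.5 [555.  150.6  58. ] [-5.6, -1.8, 8.1] [-0.57, 1.23, -0.05]
tool delta [ -1.4 -62.3   0.6]
rotvec deg [-0.56 -0.02 -0.04]
```

```bash

python3 -m creep '[{"claw":1,"x":0,"y":1.5,"z":0,"wx":0,"wy":0,"wz":0},{"claw":1,"x":0,"y":1.5,"z":0,"wx":0,"wy":0,"wz":0},{"claw":1,"x":0,"y":0,"z":0,"wx":0,"wy":0,"wz":0}]' >/dev/null; python3 chk.py 11.5 &&
python3 -m creep '[{"claw":1,"x":0,"y":1.5,"z":0,"wx":0,"wy":0,"wz":0},{"claw":1,"x":0,"y":0,"z":0,"wx":0,"wy":0,"wz":0}]' >/dev/null && python3 chk.py 11.5 &&
python3 -m creep '[{"claw":1,"x":0,"y":1.5,"z":0,"wx":0,"wy":0,"wz":0},{"claw":1,"x":0,"y":0,"z":0,"wx":0,"wy":0,"wz":0}]' >/dev/null && python3 chk.py 11.5 &&
python3 -m creep '[{"claw":1,"x":0,"y":1.5,"z":0,"wx":0,"wy":0,"wz":0},{"claw":1,"x":0,"y":0,"z":0,"wx":0,"wy":0,"wz":0}]' >/dev/null && python3 chk.py 11.5 &&
python3 -m creep '[{"claw":1,"x":0,"y":1.5,"z":0,"wx":0,"wy":0,"wz":0},{"claw":1,"x":0,"y":0,"z":0,"wx":0,"wy":0,"wz":0}]' >/dev/null && python3 chk.py 11.5 &&
python3 -m creep '[{"claw":1,"x":0,"y":1.5,"z":0,"wx":0,"wy":0,"wz":0},{"claw":1,"x":0,"y":0,"z":0,"wx":0,"wy":0,"wz":0}]' >/dev/null && python3 chk.py 11.5 &&
python3 -m creep '[{"claw":1,"x":0,"y":1.5,"z":0,"wx":0,"wy":0,"wz":0},{"claw":1,"x":0,"y":0,"z":0,"wx":0,"wy":0,"wz":0}]' >/dev/null && python3 chk.py 11.5 &&
python3 -m creep '[{"claw":1,"x":0,"y":1.5,"z":0,"wx":0,"wy":0,"wz":0},{"claw":1,"x":0,"y":0,"z":0,"wx":0,"wy":0,"wz":0}]' >/dev/null && python3 chk.py 11.5;  python3 -c "
from h import *;delta([498,125.5,58],112.5)"
```

```text
20.8 [557.7 151.7  58. ] [-6.1, -3.2, 8.1] [-0.53, 1.2, -0.0]
21.0 [559.  152.2  58. ] [-7.1, -2.5, 8.6] [-0.59, 1.25, 0.02]
21.2 [560.4 152.8  58. ] [-6.6, -3.1, 9.2] [-0.51, 1.26, 0.01]
21.4 [561.8 153.4  58. ] [-6.2, -3.4, 8.7] [-0.54, 1.27, 0.01]
21.6 [562.  153.4  57.9] [-8.1, -4.0, 10.1] [-0.71, 1.64, 0.06]
21.8 [562.2 153.4  57.7] [-10.8, -4.9, 11.8] [-0.91, 2.05, 0.03]
tool delta [ -1.3 -70.    0.8]
rotvec deg [-0.89 -0.02 -0.02]
```

The stops are met at 11 N. I'll relax the push and rise to the lips.

```bash

python3 -m creep '[{"claw":1,"x":0,"y":-1.5,"z":0,"wx":0,"wy":0,"wz":0},{"claw":1,"x":0,"y":-1.5,"z":0,"wx":0,"wy":0,"wz":0},{"claw":1,"x":0,"y":0,"z":0,"wx":0,"wy":0,"wz":0}]' >/dev/null; python3 chk.py 11.5 &&
python3 -m creep '[{"claw":1,"x":0,"y":0,"z":-1,"wx":0,"wy":0,"wz":0},{"claw":1,"x":0,"y":0,"z":0,"wx":0,"wy":0,"wz":0}]' >/dev/null && python3 chk.py 11.5 &&
python3 -m creep '[{"claw":1,"x":0,"y":0,"z":-0.7,"wx":0,"wy":0,"wz":0},{"claw":1,"x":0,"y":0,"z":0,"wx":0,"wy":0,"wz":0}]' >/dev/null && python3 chk.py 11.5;  python3 -c "
from h import *;delta([498,125.5,58],112.5);snap('side','side5.png');a=cv2.imread('pics/side5.png')[160:240,220:350];cv2.imwrite('pics/s5.png',cv2.resize(a,None,fx=6,fy=6,interpolation=cv2.INTER_CUBIC))"
```

```text
22.1 [562.  153.4  58. ] [-6.0, -2.1, 6.9] [-0.51, 1.17, 0.02]
22.3 [562.  153.4  59. ] [-6.0, -2.4, 7.7] [-0.49, 1.11, 0.1]
22.5 [562.  153.4  59.6] [-5.4, -2.0, 7.7] [-0.55, 1.09, 0.04]
tool delta [ -1.3 -69.8   2.3]
rotvec deg [-0.55 -0.01 -0.01]
```

View pics/s5.png

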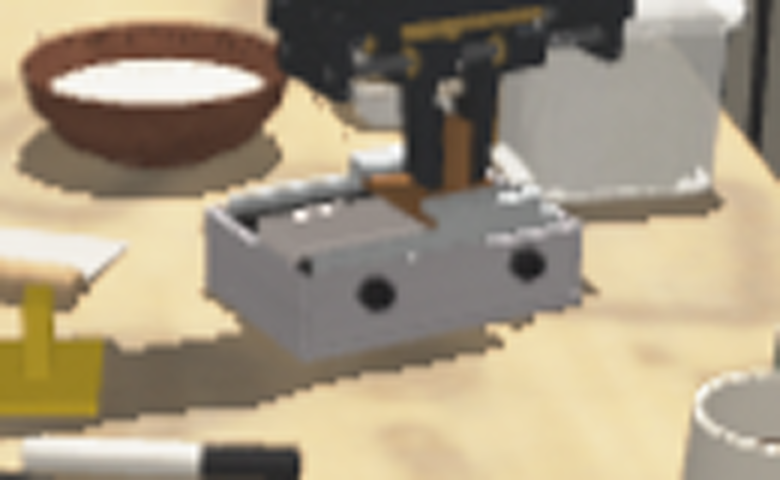

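The side view shows the plate under both lips and the board down, with the fingers clear. A little higher, then I'll release.

```bash

python3 -m creep '[{"claw":1,"x":0,"y":-0.7,"z":-0.6,"wx":0,"wy":0,"wz":0},{"claw":1,"x":0,"y":-0.7,"z":0,"wx":0,"wy":0,"wz":0},{"claw":1,"x":0,"y":0,"z":0,"wx":0,"wy":0,"wz":0}]' >/dev/null; python3 chk.py 11.5 &&
python3 -m creep '[{"claw":0.6,"x":0,"y":0,"z":0,"wx":0,"wy":0,"wz":0},{"claw":0.6,"x":0,"y":0,"z":0,"wx":0,"wy":0,"wz":0},{"claw":0.6,"x":0,"y":0,"z":0,"wx":0,"wy":0,"wz":0},{"claw":0.6,"x":0,"y":0,"z":0,"wx":0,"wy":0,"wz":0},{"claw":0.6,"x":0,"y":0,"z":0,"wx":0,"wy":0,"wz":0}]' | tail -2; python3 chk.py 11.5;  python3 -c "
from h import *;delta([498,125.5,58],112.5)"
```

```text
22.85 [562.  153.4  60.1] [-5.4, -2.9, 4.4] [-0.57, 0.95, 0.09]
finger_gap: 35.2
gripper_force: 0.0
23.35 [565.2 155.2  60.9] [0.1, -0.0, 0.1] [-0.06, 0.07, 0.02]
tool delta [ -1.7 -73.5   2.9]
rotvec deg [ 0.03 -0.01  0.01]
```

Force is now zero. I'll lift straight up and look.

```bash

python3 -m creep '[{"claw":0.6,"x":0,"y":-3,"z":-10,"wx":0,"wy":0,"wz":0},{"claw":0.6,"x":0,"y":0,"z":-15,"wx":0,"wy":0,"wz":0},{"claw":0.6,"x":0,"y":0,"z":-25,"wx":0,"wy":0,"wz":0},{"claw":0.6,"x":0,"y":0,"z":-30,"wx":0,"wy":0,"wz":0},{"claw":0.6,"x":-10,"y":0,"z":-30,"wx":0,"wy":0,"wz":0},{"claw":0.6,"x":-20,"y":0,"z":-20,"wx":0,"wy":0,"wz":0},{"claw":0.6,"x":-20,"y":0,"z":0,"wx":0,"wy":0,"wz":0},{"claw":0.6,"x":0,"y":0,"z":0,"wx":0,"wy":0,"wz":0},{"claw":0.6,"x":0,"y":0,"z":0,"wx":0,"wy":0,"wz":0}]' ; python3 -c "
from h import *;snap('wrist','wrist6.png')"
```

```text
clock: 24.25
position: [581.0, 108.0, 191.5]
ee_rot: [3.141, -0.001, 1.963]
force: [-0.4, 0.4, -0.2]
finger_gap: 35.4
gripper_force: 0.0
```

View pics/wrist6.png

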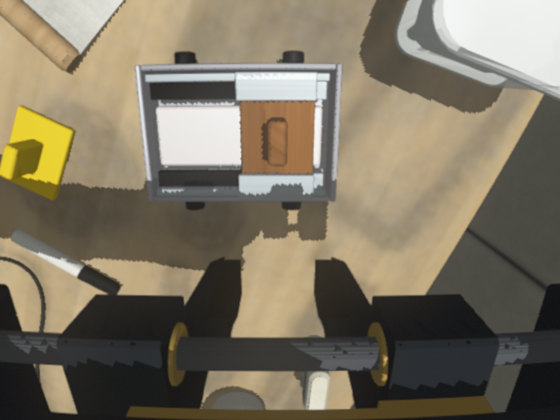

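The picture shows the keeper at columns 241–316, square between the lips, with its front edge at the stops (about column 316). The board is down and the fingers are clear.

```bash
python3 -c "
from plant import r;print(r.job_done())"
```

```text
the job is handed in; nothing more can be done
None
```

The job is handed in, with no verdict returned: in the last picture the keeper sits square under both lips against the end stops, released and holding the board down, with robot time 24 s and the highest force I saw about 18 N.

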